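# Rock the seesaw gate over and feed the balls down the other chute

## Task

The seesaw gate of the ball-feed rig leans to one chute: using only the fingertips, rock it fully over its pivot so that it leans to the other chute, and after that push the feed stop's red knob fully in, so that all five steel balls run down that other chute into its tray. Push only: do not touch or pick up the balls, and leave the trays and everything else on the bench where they are. Leave the gate over and the feed stop in, and finish once the balls lie still in the tray.

Things in the scene. Friction and masses are not known exactly. Their poses are not given: they have to be found in the camera images.
- rig: ball-feed rig fixed to the bench, aluminium base plate 250 x 200 x 12. Origin on the bench under the middle of the gate's pivot; rig z up, rig x runs away from the robot up the feed track (yaw varies by 0.3 rad either way), rig y to the left as seen from the robot. The left and right chutes run out along rig +y and -y
- track_top (a point): top of the upper end of the feed track, 34 wide, in which the five balls wait; it slopes down at 18 deg towards the gate, from rig x 195 to rig x 14
- catch_plate (a point): middle of the top edge of the fixed upright plate, 70 wide (rig y), 4 thick, that stands in front of the middle of the gate and catches the balls; 175 above the bench, 54 behind the line of the finger tabs; a hood on it leans back over the gate, up to 187 high
- chute_left (a point): lower end of the floor of the left aluminium chute, 45 wide, 18 deg steep, over the left tray
- chute_right (a point): lower end of the floor of the right aluminium chute, 45 wide, 18 deg steep, over the right tray
- gate (a joint): tilt in rad of the orange seesaw gate, a trough 160 long (rig y), 41 wide, on a pivot along rig x 85 above the bench. About +0.30: left end down on its stop, feeding the left chute; about -0.30: right end down, feeding the right one. Top-heavy, so it topples over centre and stays on either stop; pressing a raised tab down takes about 1 N. It may start on either side
- tab_left (a point): top centre of the grey-topped orange finger tab at the left end of the seesaw gate; tab 34 (rig x) x 30 (rig y), nothing under it. From the pivot axis it lies 80 towards rig -x, 68 to the left, 38 above (gate level). Height above the bench 141 with this end up, 101 with it fully down, at rig y +54 and +76: it swings outward going down
- tab_right (a point): top centre of the grey-topped orange finger tab at the right end of the seesaw gate; tab 34 (rig x) x 30 (rig y), nothing under it. From the pivot axis it lies 80 towards rig -x, 68 to the right, 38 above (gate level). Height above the bench 141 with this end up, 101 with it fully down, at rig y -54 and -76: it swings outward going down
- feed_stop (a joint): travel in m of the feed stop, a steel rod across the track with a paddle that hangs in front of the lowest ball. About 0 to 0.004 = shut, as it starts; 0.036 = pushed fully in (towards rig -y), the track free. It slides with about 2 N and stays where it is left. Once let go, the balls come to rest within about 5 s
- stop_knob (a point): middle of the outer face (facing rig +y) of the red round knob on the left end of the feed stop's rod: 26 across, 14 thick, 197 above the bench; shut it lies at rig x 50, rig y 89 and it is pushed by 36 towards rig -y. Free space under it, above it and to its left
- ball1: polished steel bearing ball, 25 across, 64 g; origin at its centre; number 1 from the bottom of the row of five waiting in the feed track
- ball2: polished steel bearing ball, 25 across, 64 g; origin at its centre; number 2 from the bottom of the row of five waiting in the feed track
- ball3: polished steel bearing ball, 25 across, 64 g; origin at its centre; number 3 from the bottom of the row of five waiting in the feed track
- ball4: polished steel bearing ball, 25 across, 64 g; origin at its centre; number 4 from the bottom of the row of five waiting in the feed track
- ball5: polished steel bearing ball, 25 across, 64 g; origin at its centre; number 5 from the bottom of the row of five waiting in the feed track
- tray_left: loose blue open tray, 120 (rig x) x 112 (rig y) x 46 high, wall and floor 4, under the end of the left chute; origin at the middle of its underside, axes parallel to the rig's
- tray_right: loose blue open tray, 120 (rig x) x 112 (rig y) x 46 high, wall and floor 4, under the end of the right chute; origin at the middle of its underside, axes parallel to the rig's
- screwdriver: orange-handled screwdriver, 170 long, lying near the front of the rig; a bystander, to be left alone; origin at the middle of its underside
- spanner: steel open-ended spanner, 150 long, lying near the front of the rig; a bystander, to be left alone; origin at the middle of its underside
- oil_bottle: small amber oil bottle, 36 across, 100 tall, standing behind the left tray; a bystander, to be left alone; origin at the middle of its underside
- ball_jar: clear jar with black lid, 56 across, 65 tall, standing behind the right tray; a bystander, to be left alone; origin at the middle of its underside
- safety_glasses: clear safety glasses, 150 wide, standing open at the back right; a bystander, to be left alone; origin at the middle of its underside
- marker: blue marker pen, 17 thick, 132 long, lying on the right; a bystander, to be left alone; origin at the middle of its underside
- air_cylinder: spare square aluminium air cylinder, 70 x 45 x 45, at the back left; a bystander, to be left alone; origin at the middle of its underside
Things that resemble listed ones, but are neither listed nor needed, are in the scene too. Leave any brown or yellow look-alike of the tray_right alone.

How it is judged:
By the outcome, as a careful person would: the job done as asked, in the order asked, and still so for the second after the job is handed in, with the robot touching nothing.
It also fails if it takes over 45 s, if anything falls off the work surface, if the arm or the gripper's body presses on something with over 40 N, if the wrist force passes 120 N, or if a joint passes its speed limit or range.

## Robot

A 7-joint arm with a two-finger parallel gripper is mounted at the origin on the work surface. World frame = base frame: x ahead of the robot, y to its left, z up, the work surface at z = 0. Lengths are in m, angles in rad, forces in N, time in s.
With the tool pointing down it reaches from about 0.35 to 0.9 m from the base axis. Payload 8.1 kg.
Tool frame: the origin (TCP) lies midway between the tips of the shut fingers; the grasp point (between the pads) lies 19 mm behind it; z points along the fingers, y is the line along which they close (so a half turn about z gives the same grasp; the last joint's range is limited). The gripper opens to 92 mm and grips with 3 to 60 N. Pads are 19 mm wide; open, the fingers measure 130 mm over their backs; the gripper's body (75 mm by 190 mm) begins 47 mm behind the grasp point.
Start: joints at [1.224, 0.434, 0.025, 1.573, -0.012, 1.134, -0.075], TCP at [0.151, -0.607, 0.206] pointing down, gripper open.
Joint ranges: [-2.62, 2.62], [-0.44, 2.09], [-1.27, 1.32], [0.08, 2.57], [-1.32, 4.46], [0.12, 2], [-2.74, 2.74]. Speed limits (rad/s): [2.22, 2.22, 3.01, 3.01, 3.14, 3.14, 3.14].

## Interface

Orientations are given as a 3x3 rotation matrix whose columns are the frame's x, y, z axes.
In Python, from cell import observe, grab_frame, sign_off gives the robot as it stands.
- The arm moves only by the tool move_arm, never from a script. Its argument "steps" is one flat list of numbers, 4 for each row, row after row: the shift along the tool's x, y, z in cm, then the turn about the tool's z in degrees. In form: [tx, ty, tz, spin, tx, ty, tz, spin, ...]. A call has 1 to 12 rows; each row is the pose to reach, as a shift and turn from the pose commanded when the call began, along the tool's axes at that moment; what a row does not reach only later rows make up. A row lasts 1/12 s, in which the tool goes at most 41.7 mm and 7.16 degrees, less where a joint would pass 70% of its speed; a pose out of reach is approached as far as the arm can. A call with a gripper value outside its range is refused whole. "claw" is the gripper's target within -1 to 1 (shut at 1, half-way at 0, fully open at -1), set as the call begins (left out, the last holds). The fingers move at their own pace and stop on an object; "newtons" is the grip in N (left out, the last holds). Time passes only in rows, so rows that repeat a pose let the fingers close. It gives the time, the measured TCP pose, the force, the opening and the grip force at its end, in the units of the state.
- observe(): the state, without advancing time (a new reading comes with each control period).
- grab_frame(name): name is "scene" or "top"; returns a dict with "image" (400x640x3 uint8, red, green, blue), "z_map" (400x640 float32, m along the optical axis (not along the pixel's ray), 0 where there is no reading), "camera_matrix" (3x3 intrinsics, pixels), "D" ([k1, k2, p1, p2, k3] as OpenCV has them; the pictures are not rectified), "xyz" and "orientation" of the camera in the world. Camera axes: x right, y up, looking along -z (the intrinsics and any distortion apply to the point x, -y, -z); pixel columns grow to the right and rows downward; lengths in m; the calibration is good to about 2 mm. A picture is of the moment at which its call begins.
- sign_off(): hands the job in; it is judged then, once.
The state is a dict: "t": time; "joint_positions": joint angles; "joint_velocities": joint speeds; "joint_torque": joint torques, N m; "tcp_pos": TCP position; "tool_rot": TCP orientation; "force": force on the tool from outside, world axes, zero at the start; "moment": the same for the moment, N m; "opening": finger opening in m; "grip_force": force on a finger pad.
Only numpy, scipy, OpenCV 4.12 (cv2) and the standard library are available. Lean on these libraries where they do the work, as an engineer would, in place of code of your own. Each camera call takes 0.05 s, during which the arm holds its last target. There are 200 camera calls.

## Working session

There is one attempt and no reset: what is moved stays moved. The work goes in short steps, Python scripts to look and compute and a tool call to move; the robot and the scene stay as the last step left them, time stands still between calls to the robot, and variables do not carry over. Pictures are saved under pics/ and viewed, at most 10 in all, crops included, and the job is handed in when it is done.

Besides the shell and the picture viewer there is one more tool, called by a JSON object that holds its "op" and its "data". move_arm: Moves the arm, as the interface text tells. Its arguments: {"type":"object","properties":{"steps":{"type":"array"},"claw":{"type":"number"},"newtons":{"type":"number"}},"required":["steps"]}

```bash
mkdir -p pics; ls; cat > h.py <<'E'
import numpy as np, cv2, pickle
from cell import observe, grab_frame, sign_off
def snap(n,tag):
    f=grab_frame(n); pickle.dump(f,open(f'/tmp/{tag}.pkl','wb')); cv2.imwrite(f'pics/{tag}.png',f['image'][:,:,::-1]); return f
def load(tag): return pickle.load(open(f'/tmp/{tag}.pkl','rb'))
def world(f,u,v,z=None):
    K=np.array(f['camera_matrix']);D=np.array(f['D'],float)
    p=cv2.undistortPoints(np.array([[[u,v]]],float),K,D)[0,0]
    d=np.array([p[0],-p[1],-1.]);R=np.array(f['orientation']);o=np.array(f['xyz'])
    if z is None:
        w=f['z_map'][int(v)-1:int(v)+2,int(u)-1:int(u)+2]; w=w[w>0]
        return o+R@d*np.median(w)
    r=R@d; return o+r*(z-o[2])/r[2]
def pix(f,P):
    R=np.array(f['orientation']);c=(np.atleast_2d(P)-np.array(f['xyz']))@R
    c=c*[1,-1,-1]
    return cv2.projectPoints(c,np.zeros(3),np.zeros(3),np.array(f['camera_matrix']),np.array(f['D'],float))[0][:,0]
E
python3 - <<'E'
from h import *
for n in('scene','top'):
    f=snap(n,n+'0'); print(n,f['xyz'],f['orientation'],f['camera_matrix'])
o=observe();print(o['t'],o['tcp_pos'],o['tool_rot'],o['opening'],o['force'])
a=cv2.imread('pics/scene0.png');b=cv2.imread('pics/top0.png')
E
```

```text
pics
scene [1.20138939 0.34997229 0.7505868 ] [[-0.50733407 -0.54484987  0.66764568]
 [ 0.86167557 -0.33088518  0.38474694]
 [ 0.01128474  0.77048921  0.63735315]] [[367.838083     0.         322.92023325]
 [  0.         367.838083   205.59473102]
 [  0.           0.           1.        ]]
top [ 0.46568059 -0.04171925  1.10561269] [[-0.01470272  0.99627264 -0.08499796]
 [-0.99976388 -0.01600793 -0.01469468]
 [-0.01600055  0.08476184  0.99627276]] [[380.31308207   0.         320.99158177]
 [  0.         380.31308207 192.58510368]
 [  0.           0.           1.        ]]
0.1 [ 0.15072434 -0.60606948  0.20513855] [[ 9.70439694e-01  2.41343325e-01 -4.47191772e-04]
 [ 2.41343710e-01 -9.70438821e-01  1.30706555e-03]
 [-1.18520709e-04 -1.37635522e-03 -9.99999046e-01]] 0.09162058816994549 [-0.40677125  0.61201825 -0.03121545]
```

View pics/scene0.png

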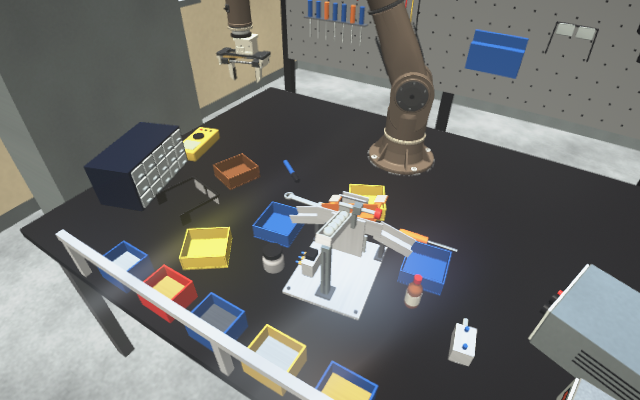

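View pics/top0.png

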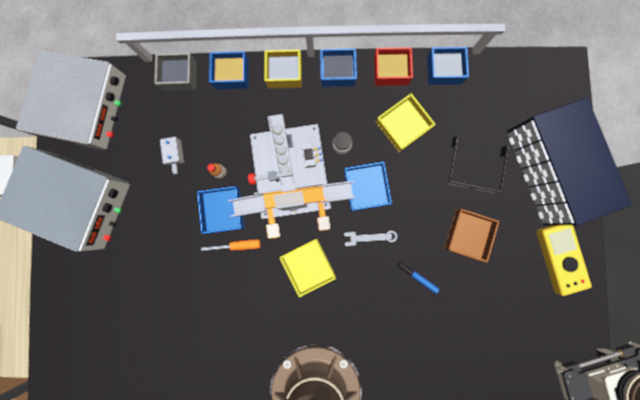

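The scene view shows the rig with its trays. In the top view the tabs are near (273,230) and (323,223), the red knob near (253,179), and the track runs up to (276,120). I'll enlarge and measure.

```bash
python3 - <<'E'
from h import *
a=cv2.imread('pics/top0.png')[105:255,190:400]
cv2.imwrite('pics/c1.png',cv2.resize(a,None,fx=3.8,fy=3.8,interpolation=cv2.INTER_CUBIC))
f=load('top0')
for n,u,v in [('tabL',273,231),('tabR',324,223),('knob',253,179),('tracktop',276,120),('chL',237,207),('chR',350,191)]: print(n,world(f,u,v).round(4))
E
```

```text
tabL [0.4523 0.0954 0.1417]
tabR [ 0.4709 -0.0336  0.1007]
knob [0.5772 0.1331 0.2092]
tracktop [0.7229 0.079  0.1981]
chL [0.5186 0.2066 0.06  ]
chR [ 0.5581 -0.1064  0.0588]
```

View pics/c1.png

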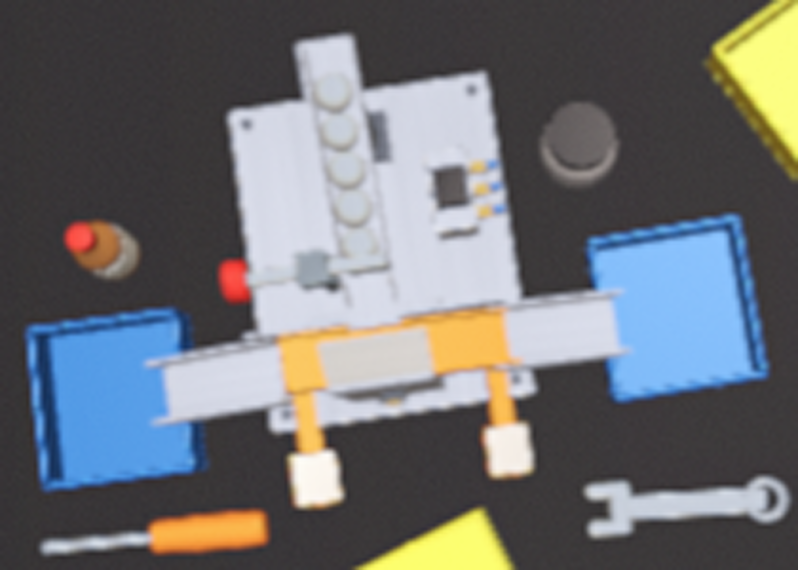

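Left tab is up (z 0.142) and right is down (0.101), so the gate feeds right. I need to press the left tab. Rig yaw is about 0.14.

```bash
cat >> h.py <<'E'
yaw=np.arctan2(.0188,.129)
piv=np.array([.5392,.0533])
def rig2w(x,y,z): 
    c,s=np.cos(yaw),np.sin(yaw); return np.array([piv[0]+c*x-s*y,piv[1]+s*x+c*y,z])
def w2rig(P):
    c,s=np.cos(yaw),np.sin(yaw); d=np.array(P)[:2]-piv; return np.array([c*d[0]+s*d[1],-s*d[0]+c*d[1],P[2]])
def tool(P):
    o=observe(); return ((np.array(o['tool_rot']).T@(P-np.array(o['tcp_pos'])))*100).round(2)
E
python3 - <<'E'
from h import *
f=load('top0')
for n,c,z in [('tabL',(316,479),.141),('tabR',(509,450),.101),('knobOuter',(219,282),.197),('knobmid',(235,281),.210),('guide',(312,268),None),('chL',(160,391),None),('chR',(620,321),None),('trk',(325,38),None),('plateTop',(385,385),None)]:
    P=world(f,190+c[0]/3.8,105+c[1]/3.8,z); print(n,P.round(4),(w2rig(P)*1000).round(1))
# highest things in rig area
for u in range(235,345,1):
    for v in range(115,240,1):
        P=world(f,u,v)
        if P[2]>.205: print(u,v,(w2rig(P)*1000).round(0),end=';')
print()
for P in [np.array([.40,-.35,.22]),rig2w(-84,60,.20)]: print(tool(P))
E
```

```text
tabL [0.4522 0.0951 0.141 ] [-80.1  53.9 141. ]
tabR [ 0.4698 -0.0335  0.101 ] [-81.2 -75.9 101. ]
knobOuter [0.5785 0.1485 0.197 ] [ 52.6  88.5 197. ]
knobmid [0.5773 0.1357 0.21  ] [ 49.6  76.  210. ]
guide [0.5848 0.0873 0.2093] [ 50.   27.1 209.3]
chL [0.519  0.2342 0.0044] [  6.1 181.9   4.4]
chR [ 0.5673 -0.1192  0.0029] [   3.  -174.7    2.9]
trk [0.7293 0.0774 0.2189] [191.6  -3.6 218.9]
plateTop [0.5131 0.0465 0.1619] [-26.8  -3.  161.9]
249 176 [ 58.  82. 208.];249 177 [ 55.  82. 209.];249 178 [ 53.  83. 209.];249 179 [ 51.  83. 209.];250 175 [ 60.  80. 207.];250 176 [ 58.  80. 209.];250 177 [ 55.  80. 210.];250 178 [ 53.  80. 209.];250 179 [ 50.  81. 209.];250 180 [ 48.  81. 208.];250 181 [ 46.  82. 207.];251 175 [ 60.  77. 208.];251 176 [ 57.  77. 209.];251 177 [ 55.  77. 209.];251 178 [ 52.  78. 209.];251 179 [ 50.  78. 209.];251 180 [ 48.  79. 208.];251 181 [ 46.  79. 207.];251 182 [ 43.  80. 206.];252 174 [ 62.  75. 205.];252 175 [ 59.  75. 207.];252 176 [ 57.  75. 208.];252 177 [ 54.  75. 209.];252 178 [ 52.  75. 209.];252 179 [ 50.  76. 209.];252 180 [ 47.  76. 208.]
[... 6378 characters left out ...]
2 137 [139. -10. 205.];282 138 [137. -10. 206.];282 139 [134.  -9. 207.];282 140 [132.  -9. 207.];282 141 [129.  -8. 206.];283 118 [184. -20. 210.];283 119 [180. -19. 214.];283 120 [178. -19. 215.];283 123 [173. -17. 206.];283 124 [171. -17. 206.];283 125 [167. -17. 211.];283 126 [165. -17. 209.];283 127 [162. -16. 209.];283 128 [160. -16. 209.];283 129 [158. -15. 209.];283 130 [155. -15. 209.];283 131 [153. -15. 208.];283 140 [132. -11. 205.];284 123 [173. -20. 206.];284 124 [170. -19. 206.];284 125 [166. -19. 210.];284 126 [164. -19. 209.];284 131 [153. -17. 206.];284 132 [151. -16. 205.];285 131 [153. -19. 206.];285 132 [150. -19. 205.];
[ 30.37 -18.84  -1.46]
[-7712.   -6855.72    10.86]
```

{"op": "move_arm", "data": {"steps": [30,-19,-1.5,5.7,30,-19,-1.5,5.7,30,-19,-1.5,5.7,30,-19,-1.5,5.7,30,-19,-1.5,5.7,30,-19,-1.5,5.7,30,-19,-1.5,5.7,30,-19,-1.5,5.7,30,-19,-1.5,5.7,30,-19,-1.5,5.7,30,-19,-1.5,5.7,30,-19,-1.5,5.7], "claw": 1, "newtons": 10}}

```text
t: 1.1
tcp_pos: [0.3953, -0.3504, 0.2205]
tool_rot: [[0.99, 0.143, -0.001], [0.143, -0.99, -0.0], [-0.001, 0.0, -1.0]]
force: [-0.4, -0.0, -0.4]
opening: 0.0166
grip_force: 0.0
```

```bash
python3 - <<'E'
from h import *
o=observe();print(o['t'],o['tcp_pos'],o['tool_rot'],o['opening'],o['force'])
print(tool(rig2w(-.084,.06,.20)))
E
```

```text
1.1 [ 0.39527729 -0.35038718  0.22053044] [[ 9.89711853e-01  1.43071369e-01 -1.01561445e-03]
 [ 1.43071256e-01 -9.89712373e-01 -1.83879527e-04]
 [-1.03147409e-03  3.66825123e-05 -9.99999467e-01]] 0.016626903767831575 [-0.41421001 -0.02520298 -0.37461463]
[ 11.62 -43.88   2.04]
```

{"op": "move_arm", "data": {"steps": [11.6,-43.9,2,0,11.6,-43.9,2,0,11.6,-43.9,2,0,11.6,-43.9,2,0,11.6,-43.9,2,0,11.6,-43.9,2,0,11.6,-43.9,2,0,11.6,-43.9,2,0,11.6,-43.9,2,0,11.6,-43.9,2,0,11.6,-43.9,2,0,11.6,-43.9,2,0]}}

```text
t: 2.1
tcp_pos: [0.4482, 0.1078, 0.201]
tool_rot: [[0.989, 0.15, 0.001], [0.15, -0.989, 0.004], [0.001, -0.003, -1.0]]
force: [1.1, 0.2, 0.5]
opening: 0.0005
grip_force: 0.0
```

```bash
python3 - <<'E'
from h import *
o=observe();print(o['t'],o['tcp_pos'],w2rig(o['tcp_pos']),o['opening'],o['force'])
for p in [(-.084,.058,.15),(-.084,.07,.103)]: print(tool(rig2w(*p)))
f=snap('scene','s1')
E
```

```text
2.1 [0.44816562 0.10779643 0.20095097] [-0.08222368  0.0670551   0.20095097] 0.0004504289340368842 [1.12057246 0.1661877  0.47909   ]
[-0.19  0.92  5.09]
[-0.19 -0.26  9.8 ]
```

{"op": "move_arm", "data": {"steps": [0,0,0,0,0,0,2.5,0,0,0,5,0,0,-0.1,5.8,0,0,-0.2,6.4,0,0,-0.4,7,0,0,-0.5,7.6,0,0,-0.7,8.2,0,0,-0.8,8.8,0,0,-1,9.3,0,0,-1,9.6,0,0,-1,9.7,0]}}

```text
t: 3.15
tcp_pos: [0.4461, 0.1113, 0.1033]
tool_rot: [[0.99, 0.144, -0.001], [0.144, -0.99, -0.0], [-0.001, 0.0, -1.0]]
force: [1.1, 0.7, 0.1]
opening: 0.0009
grip_force: 0.0
```

```bash
python3 - <<'E'
from h import *
o=observe();print(o['t'],w2rig(o['tcp_pos']),o['force'])
f=snap('top','t2')
cv2.imwrite('pics/c2.png',cv2.resize(cv2.imread('pics/t2.png')[105:255,190:400],None,fx=3.8,fy=3.8))
E
```

```text
3.15 [-0.08376959  0.07084886  0.10330725] [1.07319327 0.66016838 0.08349953]
```

View pics/c2.png

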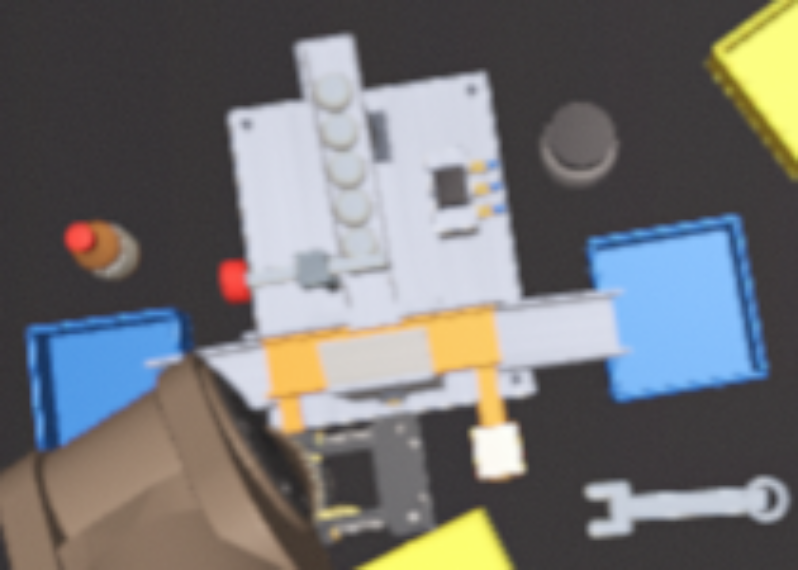

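The gate has tipped left: the right tab has moved inward to about (498,450) in the crop. Now I lift and go to the knob's left side.

{"op": "move_arm", "data": {"steps": [0,0,-4,0,0,0,-8,0,0,0,-12,0,0,-2,-13,0,3.5,-5,-13,0,7,-7,-13,0,10,-7,-13,0,13.4,-7,-13,0,13.4,-7,-13,0,13.4,-7,-13,0,13.4,-7,-13,0,13.4,-7,-13,0]}}

```text
t: 4.2
tcp_pos: [0.5681, 0.1997, 0.234]
tool_rot: [[0.99, 0.144, -0.0], [0.144, -0.99, -0.0], [-0.0, 0.0, -1.0]]
force: [-0.3, -0.8, 0.4]
opening: 0.0006
grip_force: 0.0
```

```bash
python3 - <<'E'
from h import *
f=load('t2'); P=world(f,190+498/3.8,105+450/3.8); print('tabR',P,w2rig(P))
o=observe();print(o['t'],w2rig(o['tcp_pos']),o['force'])
f=snap('scene','s3'); p=pix(f,[rig2w(.05,.089,.197),rig2w(.05,.06,.12)]);print(p)
u,v=p.mean(0).astype(int);a=f['image'][v-75:v+75,u-100:u+100,::-1]
cv2.imwrite('pics/c3.png',cv2.resize(a,None,fx=4,fy=4,interpolation=cv2.INTER_CUBIC))
print(u,v,tool(rig2w(.05,.14,.187)))
E
```

```text
tabR [ 0.46979485 -0.02619252  0.12183263] [-0.08014349 -0.06865243  0.12183263]
4.2 [0.04967304 0.1407283  0.2340371 ] [-0.32102138 -0.75345175  0.38438083]
[[382.49046045 213.84998539]
 [367.49500671 234.47368996]]
374 224 [0.03 0.07 4.72]
```

View pics/c3.png

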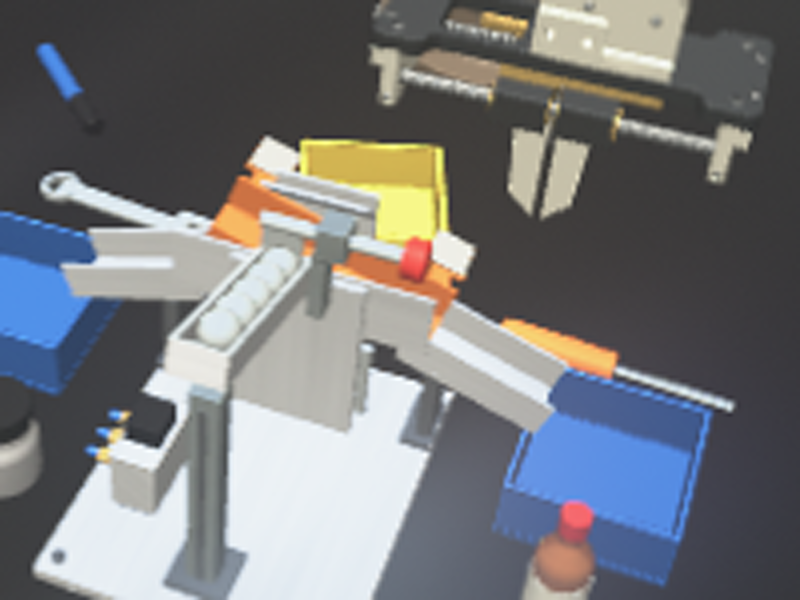

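The gate looks left-down and the knob is still out. The finger backs taper at the tips, so I will push lower (TCP z about 0.168). First I check that the gate has settled.

```bash
python3 - <<'E'
from h import *
f=snap('top','t4'); Z=[]
for n,r in (('L',(.054,.065,.076)),('R',(-.054,-.065,-.076))):
  for y,z in zip(r,(.141,.122,.101)):
    u,v=pix(f,rig2w(-.08,y,z))[0]; P=world(f,u,v); print(n,y,z,w2rig(P).round(3))
E
```

```text
L 0.054 0.141 [-0.08   0.06   0.099]
L 0.065 0.122 [-0.08   0.068  0.101]
L 0.076 0.101 [-0.08   0.076  0.101]
R -0.054 0.141 [-0.08  -0.054  0.142]
R -0.065 0.122 [-0.08  -0.065  0.144]
R -0.076 0.101 [-0.079 -0.075  0.001]
```

{"op": "move_arm", "data": {"steps": [0,0,2,0,0,0,4,0,0,0,6,0,0,0,6.6,0,0,0,6.6,0,0,0,6.6,0]}}

```text
t: 4.8
tcp_pos: [0.5689, 0.1999, 0.1686]
tool_rot: [[0.99, 0.144, 0.0], [0.144, -0.99, 0.0], [0.0, -0.0, -1.0]]
force: [0.1, -1.1, 0.1]
opening: 0.0006
grip_force: 0.0
```

Gate is fully over (L 0.101, R 0.142). Now pushing the knob.

{"op": "move_arm", "data": {"steps": [0,1.5,0,0,0,3,0,0,0,3.6,0,0,0,4.2,0,0,0,4.8,0,0,0,5.4,0,0,0,6,0,0,0,6.4,0,0,0,6.7,0,0,0,6.8,0,0,0,6.8,0,0]}}

```text
t: 5.72
tcp_pos: [0.5786, 0.132, 0.1676]
tool_rot: [[0.99, 0.143, -0.0], [0.143, -0.99, -0.001], [-0.001, 0.0, -1.0]]
force: [-0.6, 0.7, -0.4]
opening: 0.0006
grip_force: 0.0
```

```bash
python3 - <<'E'
from h import *
o=observe();print(o['t'],w2rig(o['tcp_pos']),o['force'])
f=snap('scene','s5')
cv2.imwrite('pics/c5.png',cv2.resize(f['image'][149:299,274:474,::-1],None,fx=4,fy=4,interpolation=cv2.INTER_CUBIC))
print(pix(f,[rig2w(.05,.053,.197),rig2w(.05,.089,.197)]),[(p-[274,149])*4 for p in pix(f,[rig2w(.05,.053,.197)])])
E
```

```text
5.7167 [0.05035657 0.07218327 0.16761843] [-0.55592181  0.70323237 -0.44257778]
[[367.5573202  209.92235761]
 [382.49046045 213.84998539]] [array([374.22928081, 243.68943046])]
```

View pics/c5.png

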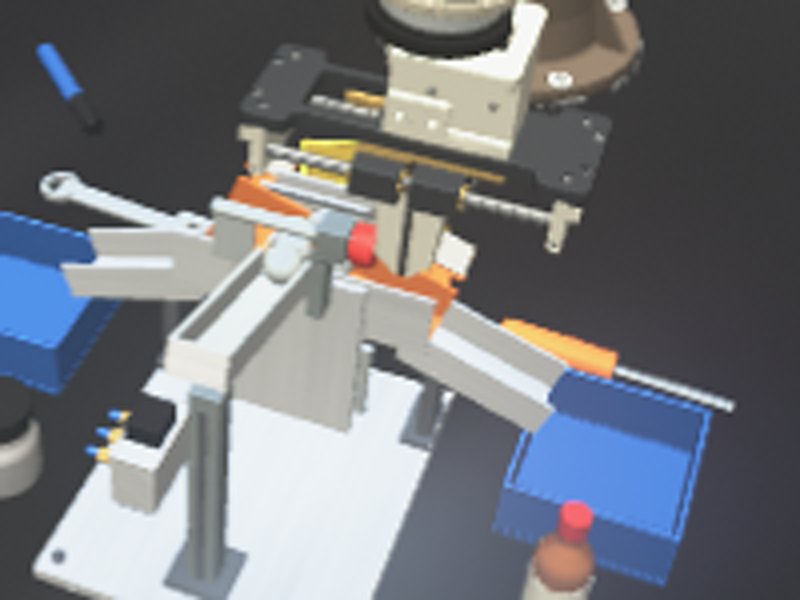

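The knob's face is at (375,243), about where it belongs when fully in, and the balls are running. I'll press a bit more to feel the end stop.

{"op": "move_arm", "data": {"steps": [0,0.1,0,0,0,0.2,0,0,0,0.2,0,0]}}

```text
t: 6.02
tcp_pos: [0.5786, 0.1306, 0.1675]
tool_rot: [[0.99, 0.144, -0.001], [0.144, -0.99, -0.0], [-0.001, -0.0, -1.0]]
force: [-0.7, 2.2, -1.2]
opening: 0.0005
grip_force: 0.8
```

{"op": "move_arm", "data": {"steps": [0,0.1,0,0,0,0.2,0,0,0,0.2,0,0,0,0.2,0,0]}}

```text
t: 6.35
tcp_pos: [0.5787, 0.1302, 0.1676]
tool_rot: [[0.989, 0.145, -0.001], [0.145, -0.989, 0.002], [-0.001, -0.002, -1.0]]
force: [-0.9, 6.0, -1.6]
opening: 0.0008
grip_force: 3.0
```

End stop reached: the force rose to 6 N with no further travel. I'll back off, lift, and wait.

{"op": "move_arm", "data": {"steps": [0,-1,0,0,0,-3,0,0,0,-6,0,0,0,-7,-2,0,0,-7,-6,0,0,-7,-10,0,0,-7,-12,0,-4,-9,-14,0,-8,-12,-14,0,-12,-15,-14,0,-14,-18,-14,0,-14,-18,-14,0]}}

```text
t: 7.35
tcp_pos: [0.41, 0.2902, 0.3088]
tool_rot: [[0.989, 0.149, 0.001], [0.149, -0.989, 0.001], [0.001, -0.001, -1.0]]
force: [0.1, 1.6, 0.1]
opening: 0.0007
grip_force: 0.0
```

{"op": "move_arm", "data": {"steps": [-2,-4,0,0,-4,-8,0,0,-4,-8,0,0,-4,-8,0,0,-4,-8,0,0,-4,-8,0,0,-4,-8,0,0,-4,-8,0,0,-4,-8,0,0,-4,-8,0,0,-4,-8,0,0,-4,-8,0,0]}}

```text
t: 8.35
tcp_pos: [0.3639, 0.3598, 0.3078]
tool_rot: [[0.99, 0.143, 0.0], [0.143, -0.99, -0.0], [0.0, 0.0, -1.0]]
force: [-0.9, 0.2, -0.3]
opening: 0.0003
grip_force: 0.0
```

{"op": "move_arm", "data": {"steps": [0,0,0,0,0,0,0,0,0,0,0,0,0,0,0,0,0,0,0,0,0,0,0,0,0,0,0,0,0,0,0,0,0,0,0,0,0,0,0,0,0,0,0,0,0,0,0,0]}}

```text
t: 9.35
tcp_pos: [0.3638, 0.36, 0.3078]
tool_rot: [[0.99, 0.144, -0.0], [0.144, -0.99, -0.0], [-0.0, 0.0, -1.0]]
force: [0.0, 0.4, -0.0]
opening: 0.0005
grip_force: 0.0
```

{"op": "move_arm", "data": {"steps": [0,0,0,0,0,0,0,0,0,0,0,0,0,0,0,0,0,0,0,0,0,0,0,0,0,0,0,0,0,0,0,0,0,0,0,0,0,0,0,0,0,0,0,0,0,0,0,0]}}

```text
t: 10.35
tcp_pos: [0.3638, 0.3599, 0.3078]
tool_rot: [[0.99, 0.144, 0.0], [0.144, -0.99, -0.0], [0.0, 0.0, -1.0]]
force: [0.0, -0.7, -0.6]
opening: 0.0004
grip_force: 0.0
```

{"op": "move_arm", "data": {"steps": [0,0,0,0,0,0,0,0,0,0,0,0,0,0,0,0,0,0,0,0,0,0,0,0,0,0,0,0,0,0,0,0,0,0,0,0,0,0,0,0,0,0,0,0,0,0,0,0]}}

```text
t: 11.35
tcp_pos: [0.3638, 0.36, 0.3078]
tool_rot: [[0.99, 0.144, 0.0], [0.144, -0.99, 0.0], [0.0, -0.0, -1.0]]
force: [-0.8, -0.3, -0.8]
opening: 0.0008
grip_force: 0.0
```

```bash
python3 - <<'E'
from h import *
f=snap('scene','s6');g=snap('top','t6')
a=f['image'][149:299,274:474,::-1];b=g['image'][105:255,190:400,::-1]
cv2.imwrite('pics/c6.png',np.hstack([cv2.resize(a,(400,300)),cv2.resize(b,(400,300))]))
cv2.imwrite('pics/c6.png',np.vstack([cv2.resize(a,(760,290)) if 0 else cv2.resize(a[:,60:],(420,450))[:300],cv2.resize(b,(420,300))]) if 0 else np.hstack([cv2.resize(a,(400,300),interpolation=cv2.INTER_CUBIC),cv2.resize(b,(400,300),interpolation=cv2.INTER_CUBIC)]))
o=observe();print(o['t'],w2rig(o['tcp_pos']))
for y,z in((.076,.101),(-.054,.141)):
  print(w2rig(world(g,*pix(g,rig2w(-.08,y,z))[0])))
E
```

```text
11.45 [-0.12935551  0.32876507  0.30779143]
[-0.08000038  0.07599066  0.10105885]
[-0.08000946 -0.05404311  0.14241319]
```

View pics/c6.png

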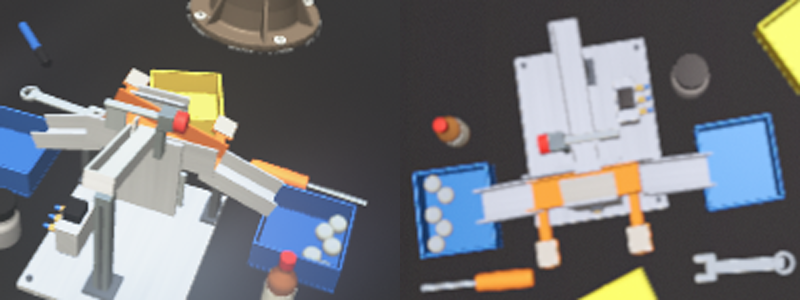

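All five balls are in the left tray, the track is empty, the knob is in against the guide, and the gate is left-down. A last stillness check before handing in.

{"op": "move_arm", "data": {"steps": [0,0,0,0,0,0,0,0,0,0,0,0,0,0,0,0,0,0,0,0,0,0,0,0,0,0,0,0,0,0,0,0,0,0,0,0,0,0,0,0,0,0,0,0,0,0,0,0]}}

```text
t: 12.45
tcp_pos: [0.3638, 0.36, 0.3078]
tool_rot: [[0.99, 0.144, -0.0], [0.144, -0.99, -0.0], [-0.0, 0.0, -1.0]]
force: [0.4, -0.5, 0.8]
opening: 0.0003
grip_force: 0.0
```

```bash
python3 - <<'E'
from h import *
a=load('t6')['image'].astype(int);b=snap('top','t7')['image'].astype(int)
d=abs(a-b)[105:255,190:400].max(2); print(d.max(),(d>25).sum())
k=load('t7');print(w2rig(world(k,*pix(k,rig2w(.05,.046,.21))[0])))
if (d>40).sum()<5: print(sign_off())
E
```

```text
7 0
[0.05017416 0.04616519 0.20885688]
the job is handed in; nothing more can be done
None
```

The job is done and handed in at about 12.5 s: the gate is rocked fully over to the left, the feed stop is pushed in to its end stop, and all five balls lie still in the left tray.

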